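Index a sundial turntable to the next hour and swing the scribing rule in

TASK

Pull up the turntable's spring plunger by its black knob, turn the clay sundial on by one hole anticlockwise (seen from above) and let the plunger drop fully home in that hole, so that the dial is locked. Only then swing the steel scribing rule in over the dial by its wooden peg until it rests against its stop. Let go of everything and leave the other things on the bench where they are.

Things in the scene. Friction and masses are not known exactly. Their poses are not given: they have to be found in the camera images.
- turntable: The bolted-down turntable foot; origin under its centre on the work surface, z up, fixed axes. Its steel index plate is 370 mm across, top at 42 mm, with 12 dark holes 30 degrees apart on a circle of radius 160 mm.
- dial_axis (a point): Centre of the top face of the clay sundial, 88 mm above the work surface, on the turntable's vertical axis. The grey slab is 210 mm across, with radial hour lines and a 12 mm thick, 30 mm high steel stub in its middle; it sits on a turning aluminium wheel 236 mm across.
- dial (a joint): Turn of the dial in rad, growing anticlockwise seen from above; about 0 at the start (locked in its first hole), 0.5236 (30 degrees) in the next hole. Locked, it has about 0.01 rad of play. It turns with a light drag (about 2 N at the knob) and stays where it is left.
- plunger (a joint): Lift of the spring plunger in m: 0 fully home in a hole, about 0.012 when its round-nosed 12 mm pin rides on top of the index plate, 0.022 fully up (end stop). The pin clears its hole above 0.012. The spring presses it down with 6 N when home, 10 N when fully up (plus 1.5 N weight); let go over a hole it drops in by itself.
- knob_mid (a point): Centre of the plunger's black round upright knob, 38 mm across, 34 mm tall, 109 mm above the work surface when home. It stands on a 16 mm stem on an arm of the dial, 160 mm from the dial's axis, and goes round with it. The slab's edge is 36 mm inside the knob's side; along its circle both sides are free. The arm's boss below it ends at 66 mm.
- next_hole (a point): Mouth of the hole in which the plunger must lock: the next one anticlockwise from the start hole, 160 mm from the dial's axis, on the index plate's top (42 mm above the work surface).
- rule (a joint): Swing of the scribing rule in rad: 0 in over the dial, pointing at its centre, against the stop pin; grows as it swings out, anticlockwise seen from above (end at 1.6). It starts out, at 0.8 to 1.3, is pushed in clockwise, and stays where it is left (light friction, about 1.5 N at the peg).
- rule_peg (a point): Middle of the light wooden peg upright on the rule, 18 mm thick, from 107 to 150 mm above the work surface (this point at 130 mm), 110 mm from the rule's pivot. The rule is a flat steel bar 185 mm long, 24 mm wide, 8 mm thick, its top at 107 mm.
- rule_pivot (a point): The rule's vertical pivot axis at the height of its top (107 mm), 215 mm from the dial's axis; the hub is 30 mm across and ends at 112 mm. With the rule in, its peg is on the line from here to the dial's axis. The stop pin (12 mm thick, up to 112 mm) stands beside that line, 30 mm from the pivot towards the dial, on the clockwise side.
- glaze_jar: Bystander: glass jar with a white cap, 72 mm across, 100 mm tall; origin at its underside.
- slip_bowl: Bystander: white bowl, 120 mm across, 55 mm tall; origin at its underside.
- brush: Bystander: brush lying on the bench; origin at its underside.
- plaster_bat: Bystander: plaster slab 130 x 100 x 30 mm; origin at its underside.

How it is judged (in metres and radians):
On the way, in this order (a step that is already met when the one before it is completed fails the run):
1. the plunger is pulled up out of its first hole (lifted 13 mm) with the dial still there (value of joint plunger above 0.013 m and value of joint dial between -0.15 and 0.15 rad), for 0.05 s.
2. the dial is locked in the next hole, plunger fully home, with the rule still swung out (more than 0.4 rad) (value of joint plunger below 0.003 m and value of joint dial between 0.5036 and 0.5436 rad and value of joint rule above 0.4 rad), for 0.2 s.
At the end, for the whole second after the job is handed in: The dial is locked one hole (30 degrees, within 0.02 rad) anticlockwise of its start, the plunger is home (within 3 mm), the rule lies over the dial against its stop (within 0.04 rad), and all is at rest (value of joint plunger below 0.003 m and value of joint dial between 0.5036 and 0.5436 rad and value of joint rule below 0.04 rad and velocity of joint rule between -0.05 and 0.05 rad/s and velocity of joint dial between -0.05 and 0.05 rad/s); the robot touches nothing.
It fails at once if the glaze jar is moved by more than 30 mm (distance of glaze_jar from where it was at the start of the episode above 0.03 m).
It fails at once if the slip bowl is moved by more than 30 mm (distance of slip_bowl from where it was at the start of the episode above 0.03 m).
It fails at once if the brush is moved by more than 30 mm (distance of brush from where it was at the start of the episode above 0.03 m).
It fails at once if the plaster bat is moved by more than 30 mm (distance of plaster_bat from where it was at the start of the episode above 0.03 m).
It also fails if it takes over 54 s, if anything falls off the work surface, if the arm or the gripper's body presses on something with over 40 N, if the wrist force passes 120 N, or if a joint passes its speed limit or range.

ROBOT

A 6-joint arm with a two-finger parallel gripper is mounted at the origin on the work surface. World frame = base frame: x ahead of the robot, y to its left, z up, the work surface at z = 0. Lengths are in m, angles in degrees, forces in N, time in s.
With the tool pointing down it reaches from about 0.25 to 0.725 m from the base axis. Payload 9.7 kg.
Tool frame: the origin (TCP) lies on the centre line of the jaws, within the pads' length; the fingertips stand 14 mm ahead of it and the grasp point (between the pads) lies 5 mm behind it; z points along the fingers, y is the line along which they close (so a half turn about z gives the same grasp; the last joint's range is limited). The gripper opens to 85 mm and grips with 20 to 120 N. Pads are 22 mm wide; open, the fingers measure 114 mm over their backs; the gripper's body (76 mm by 85 mm) begins 54 mm behind the grasp point. The pads swing forward as they close: fully open they stand 13 mm farther back than shut.
Start: joints at [-64.973, 4.979, 10.078, 95.1, 0, 90], TCP at [0.233, -0.498, 0.245] pointing down, gripper open.
Joint ranges: [-179.16, 179.16], [-48.56, 103.87], [-65.8, 70.77], [-126.05, 130.52], [-82.76, 87.17], [-180, 180]. Speed limits (degrees/s): [127.2, 127.2, 147.25, 180, 180, 180].

INTERFACE

Orientations are given as [roll, pitch, yaw] about the fixed x, y, z axes, in that order (R = Rz(yaw) Ry(pitch) Rx(roll)).
In Python, from workcell import bot, camera, get_calibration, ticket gives the robot as it stands. The module is installed in compiled form; this text tells all that it offers.
- The arm moves only by the tool send_rows, never from a script. Its arguments are lists of equal length, an entry for each row: "linear": the shift along the tool's x, y, z in m, a list of three; "twist": the turn, a rotation vector about the tool's x, y, z in units of 10 degrees (1.0 is 10 degrees), a list of three; "gripper": the opening in per cent of the stroke, from 0 (shut) to 100 (fully open). In form: {"linear": [[x, y, z], ...], "twist": [[wx, wy, wz], ...], "gripper": [gripper, ...]}. A call has 1 to 8 rows; each row shifts and turns the commanded pose from where the row before left it, along the tool's axes as they then stand; what a row does not reach is not made up. A row lasts 1/8 s, in which the tool goes at most 62.5 mm and 10.7 degrees, less where a joint would pass 70% of its speed; a pose out of reach is approached as far as the arm can. A call with a gripper value outside its range is refused whole. The fingers move at their own pace and stop on an object; "grip_force" is the grip in N (left out, the last holds). Time passes only in rows, so rows that do not move let the fingers close. It gives the time, the measured TCP pose, the force, the opening and the grip force at its end, in the units of the state.
- bot.get_obs(): the state, without advancing time (a new reading comes with each control period).
- camera(name): name is "scene" or "top"; returns the picture (420x560x3 uint8, red, green, blue); there is no depth.
- get_calibration(name): a dict with "fx", "fy", "cx", "cy" (pixels), "origin" and "orientation" of the camera in the world. Camera axes: x right, y down, z forward; pixel columns grow to the right and rows downward; lengths in m; the calibration is good to about 2 mm. A picture is of the moment at which its call begins. get_calibration takes no time and is no camera call.
- ticket.job_done(): hands the job in; it is judged then, once.
The state is a dict: "time": time; "q": joint angles; "qd": joint speeds; "joint_efforts": joint torques, N m; "ee_pos": TCP position; "tcp_rot": TCP orientation; "wrist_force": force on the tool from outside, world axes, zero at the start; "torque": the same for the moment, N m; "opening": finger opening in m; "grasp_force": force on a finger pad.
Only numpy, scipy, OpenCV 4.12 (cv2) and the standard library are available. Lean on these libraries where they do the work, as an engineer would, in place of code of your own. Each camera call takes 0.05 s, during which the arm holds its last target. There are 200 camera calls.

## Working session

There is one attempt and no reset: what is moved stays moved. The work goes in short steps, Python scripts to look and compute and a tool call to move; the robot and the scene stay as the last step left them, time stands still between calls to the robot, and variables do not carry over. Pictures are saved under pics/ and viewed, at most 10 in all, crops included, and the job is handed in when it is done.

Besides the shell and the picture viewer there is one more tool, called after ">>>" as name(argument=value, ...) on one line, values as JSON. send_rows: Moves the arm, as the interface text tells. Its arguments: {"type":"object","properties":{"linear":{"type":"array"},"twist":{"type":"array"},"gripper":{"type":"array"},"grip_force":{"type":"number"}},"required":["linear","twist","gripper"]}

```bash
mkdir -p pics; cat > h.py <<'E'
import numpy as np, cv2
from workcell import bot, camera, get_calibration, ticket
from scipy.spatial.transform import Rotation as R
def cal(n):
    c=get_calibration(n); o=np.array(c["origin"],float); q=c["orientation"]
    q=np.array(q,float)
    Rm=q if q.shape==(3,3) else R.from_euler('xyz',q,degrees=True).as_matrix()
    return c,o,Rm
def ray(n,u,v,z):
    c,o,Rm=cal(n); d=Rm@np.array([(u-c["cx"])/c["fx"],(v-c["cy"])/c["fy"],1]); return o+d*(z-o[2])/d[2]
def pix(n,p):
    c,o,Rm=cal(n); x=Rm.T@(np.array(p)-o); return np.array([c["cx"]+c["fx"]*x[0]/x[2],c["cy"]+c["fy"]*x[1]/x[2]])
def snap(n,f):
    im=camera(n); cv2.imwrite("pics/"+f,im[:,:,::-1]); return im
E
python3 - <<'E'
from h import *
for n in("scene","top"): snap(n,n+"0.png"); print(get_calibration(n))
o=bot.get_obs(); print({k:o[k] for k in("time","ee_pos","tcp_rot","opening")})
E
```

```text
{'fx': 389.3741058674189, 'fy': 389.3741058674189, 'cx': 277.3205778814541, 'cy': 204.05789828222734, 'origin': array([1.12457264, 0.57013087, 0.65791604]), 'orientation': array([-124.68134982,    1.31755335,  132.92940165])}
{'fx': 495.13717836501786, 'fy': 495.13717836501786, 'cx': 271.09531182083276, 'cy': 198.1871437614119, 'origin': array([ 0.47542392, -0.00342651,  1.49081502]), 'orientation': array([-177.65816039,    0.75116194,  -89.2802847 ])}
{'time': 0.1, 'ee_pos': array([ 0.23258521, -0.49818955,  0.24466217]), 'tcp_rot': array([-1.79931645e+02,  8.11191905e-04,  2.50260305e+01]), 'opening': 0.08526514136572884}
```

View pics/top0.png

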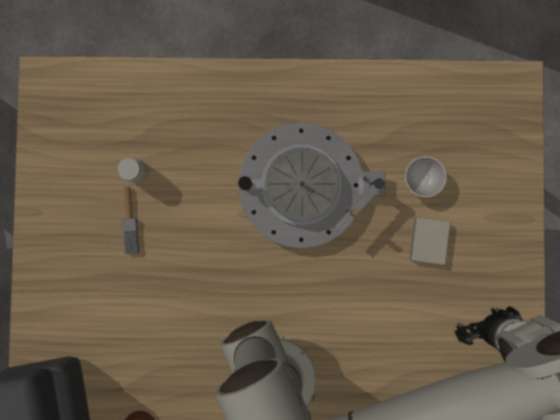

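View pics/scene0.png

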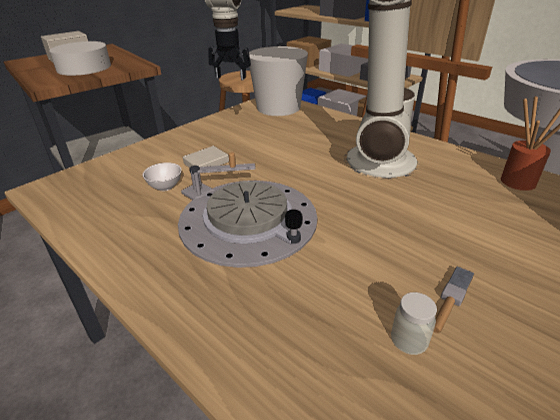

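```bash
python3 - <<'E'
from h import *
im=cv2.imread("pics/top0.png")[115:265,225:425]; cv2.imwrite("pics/c0.png",cv2.resize(im,None,fx=4,fy=4,interpolation=cv2.INTER_CUBIC))
E
```

```text
(no output)
```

View pics/c0.png

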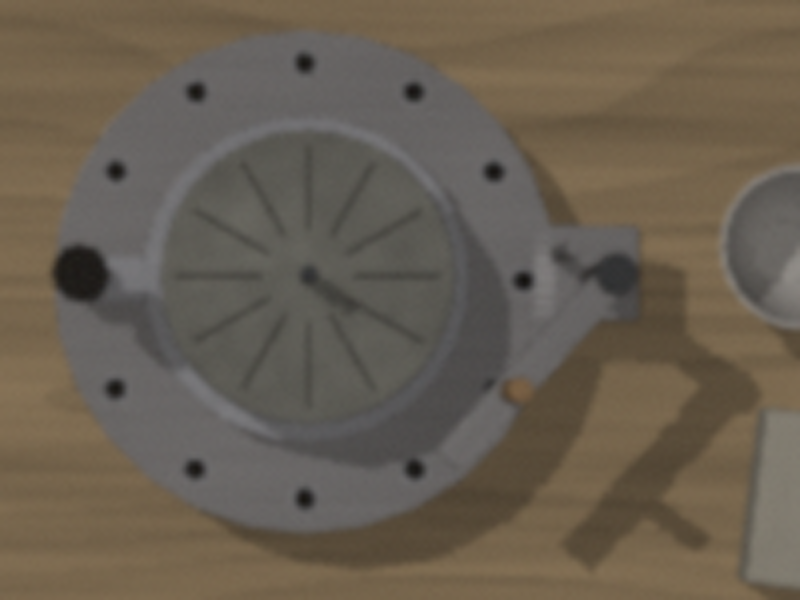

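```bash
python3 - <<'E'
from h import *
f=lambda a:(225+(a[0]+.5)/4-.5,115+(a[1]+.5)/4-.5)
H=[(305,63),(414,92),(494,171),(523,281),(415,469),(305,499),(195,469),(115,388),(116,171),(196,92)]
P=np.array([ray("top",*f(h),.042)[:2] for h in H])
A=np.c_[2*P,np.ones(len(P))]; s=np.linalg.lstsq(A,(P**2).sum(1),rcond=None)[0]; c=s[:2]
print("centre",c,"r",np.hypot(*(P-c).T).round(4), "hole ang",np.degrees(np.arctan2(*(P-c).T[::-1])).round(2))
ph=np.degrees(np.arctan2(*(P-c).T[::-1]))%30; print("phase",ph)
for n,a,z in(("knobtop",(80,272),.126),("pivot",(616,273),.112),("peg",(519,389),.150),("stub",(309,274),.118)):
    p=ray("top",*f(a),z)[:2]; d=p-c; print(n,p.round(4),"rel r",np.hypot(*d).round(4),"ang",np.degrees(np.arctan2(d[1],d[0])).round(2))
pv=ray("top",*f((616,273)),.112)[:2];pg=ray("top",*f((519,389)),.15)[:2];print("pegr",np.hypot(*(pg-pv)))
a=np.arctan2(*(pg-pv)[::-1]);b=np.arctan2(*(c-pv)[::-1]);print("rule",a-b)
print("scene knob px",pix("scene",[*ray("top",*f((80,272)),.126)[:2],.109]),"jar/bat",ray("top",431,241,.03),ray("top",425,177,.055))
E
```

```text
centre [ 0.5753685  -0.07017259] r [0.1598 0.16   0.1602 0.1596 0.1598 0.1601 0.16   0.1599 0.16   0.1598] hole ang [   0.48  -29.54  -59.4   -89.64 -149.21 -179.33  150.57  120.41   60.6
   30.58]
phase [0.48460682 0.45936126 0.59982128 0.36125072 0.79478527 0.67324359
 0.57148081 0.4116572  0.59787776 0.58010226]
knobtop [0.5732 0.0889] rel r 0.1591 ang 90.79
pivot [ 0.5778 -0.2834] rel r 0.2132 ang -89.34
peg [ 0.4957 -0.2106] rel r 0.1614 ang -119.56
stub [ 0.5742 -0.0697] rel r 0.0013 ang 155.75
pegr 0.1096861222634897
rule 0.8341233397479351
scene knob px [292.57910745 218.80745382] jar/bat [ 0.41501165 -0.45367139  0.03      ] [ 0.6006654  -0.42877165  0.055     ]
```

>>> send_rows(linear=[[0.02,-0.014,0],[0.035,-0.0245,0],[0.037,-0.026,0],[0.037,-0.026,0],[0.037,-0.026,0],[0.037,-0.026,0],[0.037,-0.026,0],[0.037,-0.026,0]], twist=[[0,0,0],[0,0,0],[0,0,0],[0,0,0],[0,0,0],[0,0,0],[0,0,0],[0,0,0]], gripper=[100,100,100,100,100,100,100,100], grip_force=60)

```text
time: 1.1
ee_pos: [0.4017, -0.2026, 0.2453]
tcp_rot: [180.0, -0.0, 25.0]
wrist_force: [-0.0, 0.3, 0.2]
opening: 0.0854
grasp_force: 0.0
```

>>> send_rows(linear=[[0.037,-0.026,0],[0.037,-0.026,0],[0.037,-0.026,0],[0.037,-0.026,0],[0.037,-0.026,0],[0.037,-0.026,0],[0.035,-0.024,0],[0.02,-0.013,0]], twist=[[0,0,0],[0,0,0],[0,0,0],[0,0,0],[0,0,0],[0,0,0],[0,0,0],[0,0,0]], gripper=[100,100,100,100,100,100,100,100])

```text
time: 2.1
ee_pos: [0.5705, 0.0899, 0.2449]
tcp_rot: [-180.0, 0.0, 25.1]
wrist_force: [-0.4, -0.7, 0.3]
opening: 0.0857
grasp_force: 0.0
```

>>> send_rows(linear=[[0,0,0],[0,0,0],[0,0,0],[0,0,0],[0,0,0],[0,0,0],[0,0,0],[0,0,0]], twist=[[0,0,-0.94],[0,0,-0.94],[0,0,-0.94],[0,0,-0.94],[0,0,-0.94],[0,0,-0.94],[0,0,-0.94],[0,0,0]], gripper=[100,100,100,100,100,100,100,100])

```text
time: 3.1
ee_pos: [0.5701, 0.0879, 0.2453]
tcp_rot: [-180.0, -0.0, 90.8]
wrist_force: [-0.3, 0.0, -0.6]
opening: 0.0854
grasp_force: 0.0
```

>>> send_rows(linear=[[0.0015,0.0035,0.02],[0,0,0.03],[0,0,0.03],[0,0,0.03],[0,0,0.02],[0,0,0.012],[0,0,0],[0,0,0]], twist=[[0,0,0],[0,0,0],[0,0,0],[0,0,0],[0,0,0],[0,0,0],[0,0,0],[0,0,0]], gripper=[100,100,100,100,100,100,100,100])

```text
time: 4.1
ee_pos: [0.5746, 0.0888, 0.1043]
tcp_rot: [179.9, -0.0, 90.8]
wrist_force: [0.3, -0.2, 0.3]
opening: 0.0855
grasp_force: 0.0
```

>>> send_rows(linear=[[0,0,0],[0,0,0],[0,0,0],[0,0,0],[0,0,0],[0,0,0],[0,0,0],[0,0,0]], twist=[[0,0,0],[0,0,0],[0,0,0],[0,0,0],[0,0,0],[0,0,0],[0,0,0],[0,0,0]], gripper=[30,30,30,30,30,30,30,30])

```text
time: 5.1
ee_pos: [0.5744, 0.0887, 0.1038]
tcp_rot: [180.0, -0.0, 90.8]
wrist_force: [-1.0, 0.0, 4.9]
opening: 0.0365
grasp_force: 60.0
```

>>> send_rows(linear=[[0,0,-0.004],[0,0,-0.005],[0,0,-0.005],[0,0,-0.004],[0,0,0],[0,0,0],[0,0,0]], twist=[[0,0,0],[0,0,0],[0,0,0],[0,0,0],[0,0,0],[0,0,0],[0,0,0]], gripper=[30,30,30,30,30,30,30], grip_force=80)

```text
time: 5.98
ee_pos: [0.5739, 0.0887, 0.1209]
tcp_rot: [-180.0, 0.0, 90.8]
wrist_force: [0.7, 0.4, -11.7]
opening: 0.0367
grasp_force: 80.9
```

```bash
python3 - <<'E'
from h import *
im=snap("scene","s1.png")
x,y=170,90
c=im[y:y+180,x:x+240,::-1]; cv2.imwrite("pics/c1.png",cv2.resize(c,None,fx=3,fy=3,interpolation=cv2.INTER_CUBIC))
E
```

```text
(no output)
```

View pics/c1.png

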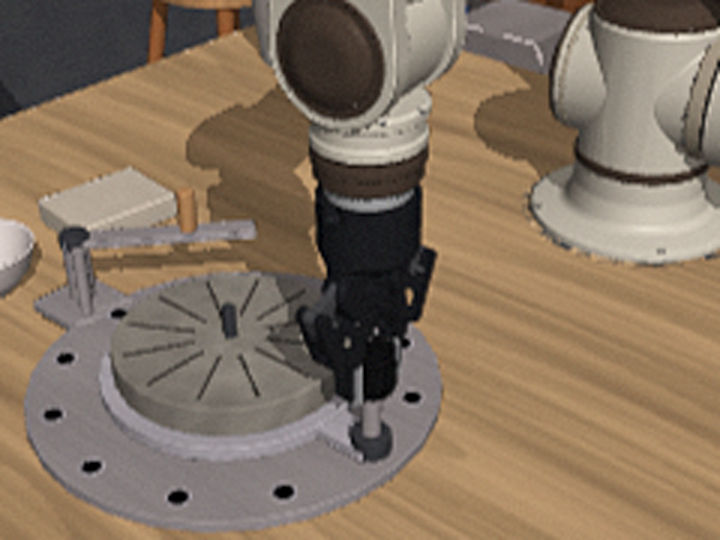

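>>> send_rows(linear=[[-0.0001,-0.0042,0],[-0.0002,-0.0084,0],[-0.0002,-0.0084,0],[-0.0002,-0.0084,0],[-0.0002,-0.0084,0],[-0.0002,-0.0084,0],[-0.0002,-0.0084,0],[-0.0002,-0.0084,0]], twist=[[0,0,-0.15],[0,0,-0.3],[0,0,-0.3],[0,0,-0.3],[0,0,-0.3],[0,0,-0.3],[0,0,-0.3],[0,0,-0.3]], gripper=[30,30,30,30,30,30,30,30])

```text
time: 7.02
ee_pos: [0.5129, 0.0758, 0.1216]
tcp_rot: [179.9, 0.0, 113.5]
wrist_force: [4.4, 1.7, -11.4]
opening: 0.0364
grasp_force: 81.3
```

>>> send_rows(linear=[[-0.0002,-0.0084,0],[-0.0002,-0.0084,0],[-0.0001,-0.0042,0],[0,0,0],[0,0,0],[0,0,0]], twist=[[0,0,-0.3],[0,0,-0.3],[0,0,-0.15],[0,0,0],[0,0,0],[0,0,0]], gripper=[30,30,30,30,30,30])

```text
time: 7.78
ee_pos: [0.4943, 0.0663, 0.1212]
tcp_rot: [180.0, -0.0, 120.8]
wrist_force: [1.4, 3.5, -10.9]
opening: 0.0363
grasp_force: 81.2
```

```bash
python3 - <<'E'
from h import *
o=bot.get_obs(); p=o["ee_pos"]; print(p,o["tcp_rot"],o["wrist_force"]); d=p[:2]-[.5752,-.0702]; print(np.hypot(*d),np.degrees(np.arctan2(d[1],d[0])))
E
```

```text
[0.49433818 0.06633576 0.12121521] [ 1.79996845e+02 -1.98266554e-02  1.20830604e+02] [  1.37863811   3.49079174 -10.92241987]
0.15868411202297433 120.63567550699314
```

>>> send_rows(linear=[[0,0,0.004],[0,0,0.004],[0,0,0.004],[0,0,0.004],[0,0,0.002],[0,0,0],[0,0,0]], twist=[[0,0,0],[0,0,0],[0,0,0],[0,0,0],[0,0,0],[0,0,0],[0,0,0]], gripper=[30,30,30,30,30,30,30])

```text
time: 8.65
ee_pos: [0.4946, 0.0664, 0.1039]
tcp_rot: [179.9, -0.0, 120.8]
wrist_force: [0.8, 5.7, -4.4]
opening: 0.0364
grasp_force: 82.3
```

>>> send_rows(linear=[[0,0,0],[0,0,0],[0,0,0],[0,0,0],[0,0,0],[0,0,0],[0,0,0],[0,0,0]], twist=[[0,0,0],[0,0,0],[0,0,0],[0,0,0],[0,0,0],[0,0,0],[0,0,0],[0,0,0]], gripper=[60,80,100,100,100,100,100,100])

```text
time: 9.65
ee_pos: [0.4942, 0.0661, 0.1033]
tcp_rot: [-180.0, 0.0, 120.8]
wrist_force: [0.1, 0.1, 0.7]
opening: 0.0855
grasp_force: 0.0
```

>>> send_rows(linear=[[0,0,-0.015],[0,0,-0.03],[0,0,-0.04],[0,0,-0.04],[0,0,-0.015],[0,0,0]], twist=[[0,0,0],[0,0,0],[0,0,0],[0,0,0],[0,0,0],[0,0,0]], gripper=[100,100,100,100,100,100])

```text
time: 10.4
ee_pos: [0.4947, 0.0662, 0.2442]
tcp_rot: [179.9, 0.0, 120.8]
wrist_force: [-0.0, 0.1, -0.3]
opening: 0.086
grasp_force: 0.0
```

```bash
python3 - <<'E'
from h import *
im=snap("scene","s2.png"); t=snap("top","t2.png")
c=cv2.resize(im[150:270,170:330,::-1],None,fx=4.5,fy=4.5,interpolation=cv2.INTER_CUBIC); cv2.imwrite("pics/c2.png",c)
a=np.radians(120.55); p=np.array([.575+.16*np.cos(a),-.0702+.16*np.sin(a)])
for z in(.126,.138,.109,.066): q=pix("scene",[*p,z]); print(z,q,(q-[170,150]+.5)*4.5)
E
```

```text
0.126 [307.22179515 195.3724565 ] [619.74807819 206.42605427]
0.138 [307.32289297 191.29354998] [620.20301835 188.07097492]
0.109 [307.08100208 201.05291324] [619.11450938 231.98810958]
0.066 [306.73706714 214.92936037] [617.56680214 294.43212165]
```

View pics/c2.png

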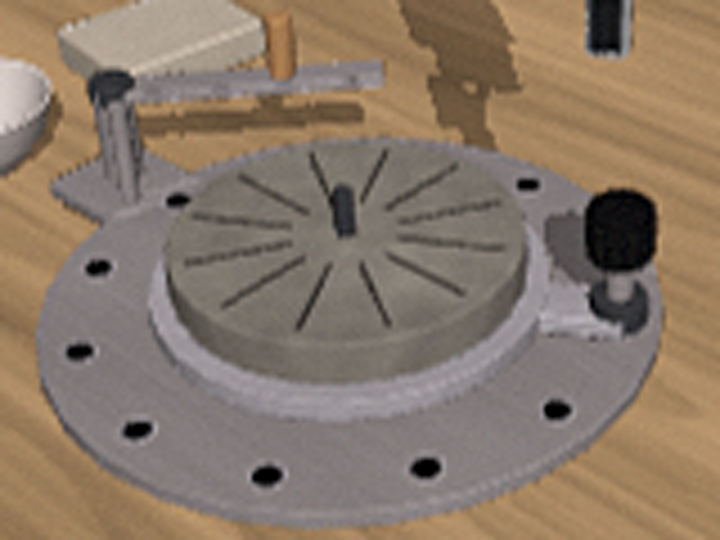

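>>> send_rows(linear=[[-0.0185,-0.011,0],[-0.036,-0.021,0],[-0.04,-0.024,0],[-0.04,-0.024,0],[-0.04,-0.024,0],[-0.036,-0.021,0],[-0.028,-0.016,0],[0,0,0]], twist=[[0,0,0],[0,0,0],[0,0,0],[0,0,0],[0,0,0],[0,0,0],[0,0,-0.84],[0,0,-0.84]], gripper=[100,100,100,100,100,100,100,100])

```text
time: 11.5
ee_pos: [0.4946, -0.2128, 0.241]
tcp_rot: [-179.9, -0.2, 137.7]
wrist_force: [-0.4, 0.7, 0.1]
opening: 0.0859
grasp_force: 0.0
```

>>> send_rows(linear=[[0,0,0],[0,0,0]], twist=[[0,0,0],[0,0,0]], gripper=[100,100])

```text
time: 11.75
ee_pos: [0.4952, -0.2105, 0.2425]
tcp_rot: [-180.0, -0.1, 137.5]
wrist_force: [-1.1, -0.6, -0.1]
opening: 0.0856
grasp_force: 0.0
```

>>> send_rows(linear=[[0,0,0.015],[0,0,0.03],[0,0,0.03],[0,0,0.025],[0,0,0.013],[0,0,0],[0,0,0],[0,0,0]], twist=[[0,0,0],[0,0,0],[0,0,0],[0,0,0],[0,0,0],[0,0,0],[0,0,0],[0,0,0]], gripper=[100,100,100,100,70,36,36,36], grip_force=20)

```text
time: 12.75
ee_pos: [0.4959, -0.2111, 0.1313]
tcp_rot: [180.0, 0.1, 137.6]
wrist_force: [0.2, -0.1, -0.0]
opening: 0.0306
grasp_force: 0.0
```

>>> send_rows(linear=[[0,0,0],[0,0,0],[0,0,0]], twist=[[0,0,0],[0,0,0],[0,0,0]], gripper=[36,36,36])

```text
time: 13.12
ee_pos: [0.4954, -0.211, 0.1303]
tcp_rot: [180.0, 0.0, 137.6]
wrist_force: [0.4, 0.5, 0.8]
opening: 0.0309
grasp_force: 0.0
```

```bash
python3 - <<'E'
from h import *
im=snap("scene","s3.png")
c=cv2.resize(im[100:240,170:330,::-1],None,fx=4,fy=4,interpolation=cv2.INTER_CUBIC); cv2.imwrite("pics/c3.png",c)
E
```

```text
(no output)
```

View pics/c3.png

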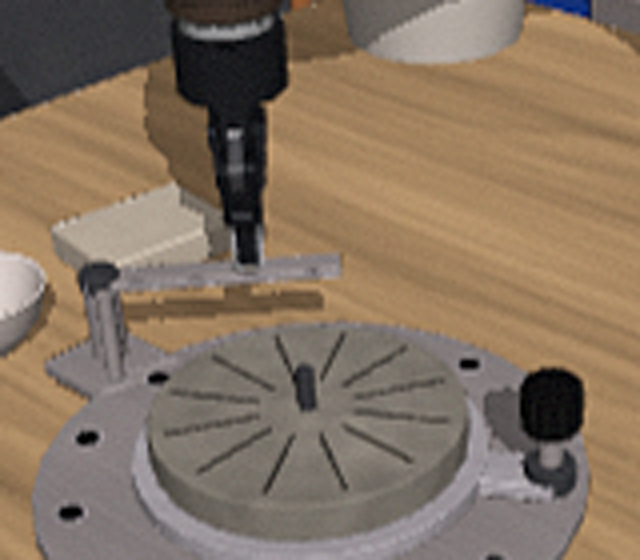

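>>> send_rows(linear=[[-0.0001,0.0038,0],[-0.0003,0.0077,0],[-0.0003,0.0077,0],[-0.0003,0.0077,0],[-0.0003,0.0077,0],[-0.0003,0.0077,0],[-0.0003,0.0077,0],[-0.0003,0.0077,0]], twist=[[0,0,0.2],[0,0,0.4],[0,0,0.4],[0,0,0.4],[0,0,0.4],[0,0,0.4],[0,0,0.4],[0,0,0.4]], gripper=[36,36,36,36,36,36,36,36])

```text
time: 14.18
ee_pos: [0.5434, -0.1802, 0.1301]
tcp_rot: [-179.9, -0.0, 107.5]
wrist_force: [-1.9, -0.0, 0.7]
opening: 0.0306
grasp_force: 1.0
```

>>> send_rows(linear=[[-0.0003,0.0077,0],[-0.0003,0.0077,0],[-0.0003,0.0077,0],[-0.0003,0.0077,0],[0,0.002,0],[0,0,0]], twist=[[0,0,0.4],[0,0,0.4],[0,0,0.4],[0,0,0.4],[0,0,0.1],[0,0,0]], gripper=[36,36,36,36,36,36])

```text
time: 14.92
ee_pos: [0.576, -0.1754, 0.1302]
tcp_rot: [-180.0, 0.0, 90.7]
wrist_force: [0.8, 0.7, 0.5]
opening: 0.0311
grasp_force: 0.0
```

>>> send_rows(linear=[[0,0.002,0],[0,0.002,0],[0,0.001,0],[0,0.001,0],[0,0,0]], twist=[[0,0,0],[0,0,0],[0,0,0],[0,0,0],[0,0,0]], gripper=[36,36,36,36,36])

```text
time: 15.55
ee_pos: [0.5821, -0.1753, 0.1303]
tcp_rot: [180.0, 0.0, 90.6]
wrist_force: [-1.7, 0.1, -0.1]
opening: 0.0308
grasp_force: 0.4
```

>>> send_rows(linear=[[0,0.001,0],[0,0.001,0],[0,0,0]], twist=[[0,0,0],[0,0,0],[0,0,0]], gripper=[36,36,36])

```text
time: 15.92
ee_pos: [0.5829, -0.1752, 0.1303]
tcp_rot: [-179.9, -0.0, 90.6]
wrist_force: [-7.1, 1.0, 3.1]
opening: 0.0308
grasp_force: 3.7
```

>>> send_rows(linear=[[0,-0.003,0],[0,-0.003,0],[0,0,0],[0,0,-0.01],[0,0,-0.03],[0,0,-0.04],[0,0,-0.04],[0,0,0]], twist=[[0,0,0],[0,0,0],[0,0,0],[0,0,0],[0,0,0],[0,0,0],[0,0,0],[0,0,0]], gripper=[50,50,50,50,50,50,50,50])

```text
time: 16.92
ee_pos: [0.579, -0.1756, 0.2546]
tcp_rot: [179.7, 0.1, 90.6]
wrist_force: [-0.0, 0.1, -1.1]
opening: 0.043
grasp_force: 0.0
```

>>> send_rows(linear=[[-0.02,-0.05,0],[-0.02,-0.05,0],[-0.02,-0.05,0],[-0.02,-0.05,0],[0,0,0]], twist=[[0,0,0],[0,0,0],[0,0,0],[0,0,0],[0,0,0]], gripper=[50,50,50,50,50])

```text
time: 17.55
ee_pos: [0.3764, -0.2584, 0.2507]
tcp_rot: [180.0, 0.0, 90.4]
wrist_force: [0.9, -0.6, -0.2]
opening: 0.0424
grasp_force: 0.0
```

```bash
python3 - <<'E'
from h import *
im=snap("top","t4.png"); c=cv2.resize(im[115:265,225:425,::-1],None,fx=4,fy=4,interpolation=cv2.INTER_CUBIC); cv2.imwrite("pics/c4.png",c)
pv=np.array([.5775,-.2852]);u=np.array([.575,-.0702])-pv;u/=np.hypot(*u)
for n,p in(("peg0",[*(pv+.11*u),.15]),("tip0",[*(pv+.16*u),.107]),("knob",[.4937,.0676,.126])): print(n,(pix("top",p)-[225,115]+.5)*4-.5)
E
```

```text
peg0 [467.30481273 269.48927826]
tip0 [387.7521602  274.01277131]
knob [109.15159923 387.4164012 ]
```

View pics/c4.png

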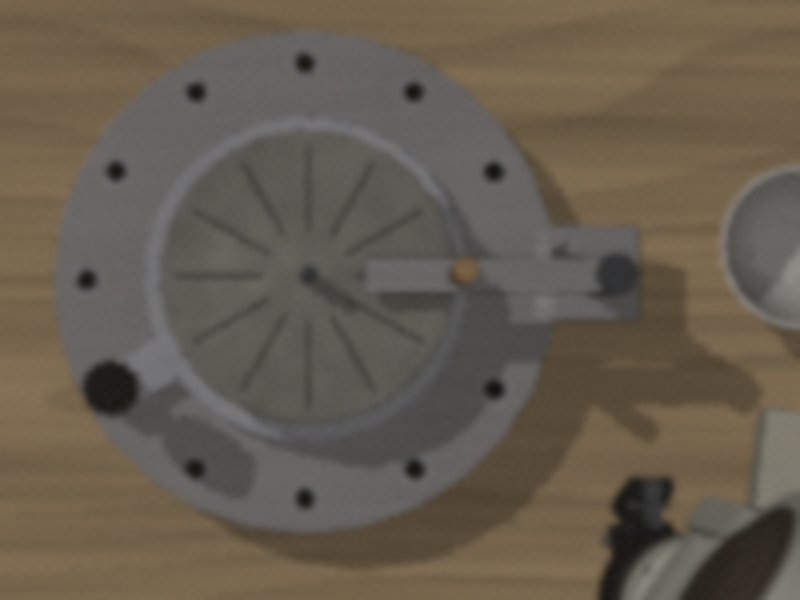

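The top view shows the peg at crop pixel (465,270), against about (467,269) predicted for the rule fully in. The knob is at (111,388), against (109,387) predicted for the next hole. The gripper is clear of everything.

```bash
python3 -c "
from workcell import ticket; print(ticket.job_done())"
```

```text
the job is handed in; nothing more can be done
None
```

I handed the job in at about 17.6 s of 54 s: the camera views show the plunger home in the next hole anticlockwise and the rule in against its stop. The gripper was clear and nothing else was touched, but no verdict came back.

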